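# Take the unlatched end cover off its bearing housing

## Task

Three identical bearing housings stand on the trolley; the slide latch of exactly one is drawn back, clear of its cover. Lift the loose cover off that housing and set it down, without dropping it, flat in the steel parts tray with its boss upward. Leave all latches, the two latched covers and the other loose things as they are.

Things in the scene. Friction and masses are not known exactly. Their poses are not given: they have to be found in the camera images.
- housing_1: grey cast bearing housing, fixed to the top, 104 x 104 mm foot, 96 mm square body, 70 mm high to the steel face on which the cover sits. Origin: centre of its underside, straight below the middle of the bore (60 mm wide, 15 mm deep, opening upward). Its own +x points from the bore to its latch, which stands on a 44 mm wide block from x = 49 to 133 mm, 78 mm high; a narrow bridge over the bolt at x = 73 to 83 mm tops out at 91 mm. z up
- housing_2: grey cast bearing housing, fixed to the top, 104 x 104 mm foot, 96 mm square body, 70 mm high to the steel face on which the cover sits. Origin: centre of its underside, straight below the middle of the bore (60 mm wide, 15 mm deep, opening upward). Its own +x points from the bore to its latch, which stands on a 44 mm wide block from x = 49 to 133 mm, 78 mm high; a narrow bridge over the bolt at x = 73 to 83 mm tops out at 91 mm. z up
- housing_3: grey cast bearing housing, fixed to the top, 104 x 104 mm foot, 96 mm square body, 70 mm high to the steel face on which the cover sits. Origin: centre of its underside, straight below the middle of the bore (60 mm wide, 15 mm deep, opening upward). Its own +x points from the bore to its latch, which stands on a 44 mm wide block from x = 49 to 133 mm, 78 mm high; a narrow bridge over the bolt at x = 73 to 83 mm tops out at 91 mm. z up
- bolt_1 (a joint): slide latch of housing_1: flat blackened steel bolt 70 x 20 x 6 mm, 79 to 85 mm above the table, sliding along the housing's x with about 4 N of friction. Value in m: 0 = pushed in, its tip lying 12 mm over the rim of the cover and holding it down; 0.040 = fully drawn back, its tip 28 mm clear of the rim (its black pin stands that much farther from the cover). At the start each bolt is within 4 mm of one of these two
- pin_1 (a point): top of the black upright pin (14 mm thick, 24 mm tall) of bolt_1, 109 mm above the table; 91 mm from the bore's axis when the bolt is pushed in, up to 131 mm when drawn back
- bolt_2 (a joint): slide latch of housing_2: flat blackened steel bolt 70 x 20 x 6 mm, 79 to 85 mm above the table, sliding along the housing's x with about 4 N of friction. Value in m: 0 = pushed in, its tip lying 12 mm over the rim of the cover and holding it down; 0.040 = fully drawn back, its tip 28 mm clear of the rim (its black pin stands that much farther from the cover). At the start each bolt is within 4 mm of one of these two
- pin_2 (a point): top of the black upright pin (14 mm thick, 24 mm tall) of bolt_2, 109 mm above the table; 91 mm from the bore's axis when the bolt is pushed in, up to 131 mm when drawn back
- bolt_3 (a joint): slide latch of housing_3: flat blackened steel bolt 70 x 20 x 6 mm, 79 to 85 mm above the table, sliding along the housing's x with about 4 N of friction. Value in m: 0 = pushed in, its tip lying 12 mm over the rim of the cover and holding it down; 0.040 = fully drawn back, its tip 28 mm clear of the rim (its black pin stands that much farther from the cover). At the start each bolt is within 4 mm of one of these two
- pin_3 (a point): top of the black upright pin (14 mm thick, 24 mm tall) of bolt_3, 109 mm above the table; 91 mm from the bore's axis when the bolt is pushed in, up to 131 mm when drawn back
- cover_1: loose aluminium end cover sitting on housing_1: round flange 80 mm wide and 7 mm thick, a 56 mm wide, 8 mm deep spigot below it (a loose fit in the bore) and a plain round boss, 28 mm wide, 32 mm tall, on top to take it by. About 0.2 to 0.3 kg. Origin: centre of the spigot's underside (62 mm above the table when seated); flange from 8 to 15 mm and boss from 15 to 47 mm above the origin, z up along the boss; its turn about z does not matter
- cover_2: loose aluminium end cover sitting on housing_2: round flange 80 mm wide and 7 mm thick, a 56 mm wide, 8 mm deep spigot below it (a loose fit in the bore) and a plain round boss, 28 mm wide, 32 mm tall, on top to take it by. About 0.2 to 0.3 kg. Origin: centre of the spigot's underside (62 mm above the table when seated); flange from 8 to 15 mm and boss from 15 to 47 mm above the origin, z up along the boss; its turn about z does not matter
- cover_3: loose aluminium end cover sitting on housing_3: round flange 80 mm wide and 7 mm thick, a 56 mm wide, 8 mm deep spigot below it (a loose fit in the bore) and a plain round boss, 28 mm wide, 32 mm tall, on top to take it by. About 0.2 to 0.3 kg. Origin: centre of the spigot's underside (62 mm above the table when seated); flange from 8 to 15 mm and boss from 15 to 47 mm above the origin, z up along the boss; its turn about z does not matter
- tray: shallow square steel parts tray, fixed, 180 x 180 mm outside, 24 mm high, walls and floor 4 mm thick, empty. Origin: centre of its underside, x and y along its sides, z up
- wrench: bystander: open-ended wrench, 160 mm, lying flat; origin under its middle
- bearing: bystander: small steel bearing ring, 42 mm wide, 14 mm high, lying flat; origin under its centre
- vee_block: bystander: dark steel vee block 60 x 50 x 40 mm; origin under its centre
- shaft: bystander: turned stepped steel shaft standing on its 44 mm wide end, 85 mm high; origin under its centre

How it is judged:
By the outcome, as a careful person would: the job done as asked, in the order asked, and still so for the second after the job is handed in, with the robot touching nothing.
It also fails if it takes over 42 s, if anything falls off the work surface, if the arm or the gripper's body presses on something with over 40 N, if the wrist force passes 120 N, or if a joint passes its speed limit or range.

## Robot

A 6-joint arm with a two-finger parallel gripper is mounted at the origin on the work surface. World frame = base frame: x ahead of the robot, y to its left, z up, the work surface at z = 0. Lengths are in m, angles in rad, forces in N, time in s.
With the tool pointing down it reaches from about 0.25 to 0.775 m from the base axis. Payload 4 kg.
Tool frame: the origin (TCP) lies midway between the tips of the shut fingers; the grasp point (between the pads) lies 19 mm behind it; z points along the fingers, y is the direction in which the jaws open and shut (so a half turn about z gives the same grasp; the last joint's range is limited). The gripper opens to 94 mm and grips with 3 to 60 N. Pads are 16 mm wide; open, the fingers measure 119 mm over their backs; the gripper's body (75 mm by 177 mm) begins 78 mm behind the grasp point.
Start: joints at [1.142, 0.087, 1.371, -0, 1.684, -0.103], TCP at [0.176, 0.521, 0.206] pointing down, gripper open.
Joint ranges: [-3.1, 3.1], [-0.76, 2.03], [0.27, 2.55], [-1.08, 4.22], [0.17, 2.65], [-2.57, 2.57]. Speed limits (rad/s): [2.79, 2.79, 3.14, 3.14, 3.14, 3.14].

## Interface

Orientations are given as [roll, pitch, yaw] about the fixed x, y, z axes, in that order (R = Rz(yaw) Ry(pitch) Rx(roll)).
In Python, from bench import robot gives the robot as it stands.
- The arm moves only by the tool servo_tool, never from a script. Its argument "rows" is a list of rows, each a list of 2 entries, a list of its own where there are three numbers: the shift along the tool's x, y, z normalised to -1 to 1, where 1 is 0.08 m, then the turn about the tool's z normalised to -1 to 1, where 1 is pi/2 rad. A call has 1 to 12 rows; each row is the pose to reach, as a shift and turn from the pose commanded when the call began, along the tool's axes at that moment; what a row does not reach only later rows make up. A row lasts 1/12 s, in which the tool goes at most 41.7 mm and 7.16 degrees, less where a joint would pass 70% of its speed; a pose out of reach is approached as far as the arm can. A call with a number of a shift or a turn outside -1 to 1 is refused whole. A call with a gripper value outside its range is refused whole. "grip" is the closure, from -1 (fully open) to 1 (shut), set as the call begins (left out, the last holds). The fingers move at their own pace and stop on an object; the grip force is fixed at half the most. Time passes only in rows, so rows that repeat a pose let the fingers close. It gives the time, the measured TCP pose, the force and the opening at its end, in the units of the state.
- robot.get_obs(): the state, without advancing time (a new reading comes with each control period).
- robot.snapshot(name): name is "scene" or "top"; returns a dict with "pixels" (480x640x3 uint8, red, green, blue), "camera_matrix" (3x3 intrinsics, pixels), "D" ([k1, k2, p1, p2, k3] as OpenCV has them; the pictures are not rectified), "world_from_camera" (4x4, takes a point from camera to world coordinates). Camera axes: x right, y down, z forward; pixel columns grow to the right and rows downward; lengths in m; the calibration is good to about 2 mm. A picture is of the moment at which its call begins. There is no depth.
- robot.close_job(): hands the job in, once; it reports no verdict.
The state is a dict: "time": time; "joint_positions": joint angles; "qvel": joint speeds; "joint_torque": joint torques, N m; "tool_pos": TCP position; "ee_rot": TCP orientation; "wrist_force": force on the tool from outside, world axes, zero at the start; "wrist_torque": the same for the moment, N m; "width": finger opening in m.
Only numpy, scipy, OpenCV 4.12 (cv2) and the standard library are available. Lean on these libraries where they do the work, as an engineer would, in place of code of your own. Each camera call takes 0.05 s, during which the arm holds its last target.

## Working session

There is one attempt and no reset: what is moved stays moved. The work goes in short steps, Python scripts to look and compute and a tool call to move; the robot and the scene stay as the last step left them, time stands still between calls to the robot, and variables do not carry over. Pictures are saved under pics/ and viewed, and the job is handed in when it is done.

Besides the shell and the picture viewer there is one more tool, called after "Request:" as name(argument=value, ...), one argument or row to a line, values as JSON. servo_tool: Moves the arm, as the interface text tells. Its arguments: {"type":"object","properties":{"rows":{"type":"array"},"grip":{"type":"number"}},"required":["rows"]}

```bash
mkdir -p pics
python3 - <<'E'
from bench import robot
import cv2,pickle
o=robot.get_obs();print(o)
for n in("scene","top"):
    s=robot.snapshot(n);pickle.dump(s,open(n+".pkl","wb"));cv2.imwrite(f"pics/{n}0.png",s["pixels"][:,:,::-1]);print(s["camera_matrix"],s["D"],s["world_from_camera"])
E
```

```text
{'time': 0.0, 'joint_positions': array([ 1.14191856e+00,  8.79531219e-02,  1.37224843e+00,  6.75383119e-07,
        1.68358797e+00, -1.03145500e-01]), 'qvel': array([-0.00030004, -0.00095718,  0.00050521, -0.00199824, -0.00033319,
        0.00071238]), 'joint_torque': array([ 2.27517943e-03, -3.40181279e+01, -3.02430439e+01,  7.20508816e-02,
        3.29154299e-02, -1.67011658e-04]), 'tool_pos': array([0.17580084, 0.52057011, 0.20430816]), 'ee_rot': array([-3.13940753e+00, -2.26862516e-04,  2.81586021e+00]), 'wrist_force': array([-0.04581444,  0.18257376,  0.16980606]), 'wrist_torque': array([0.05011025, 0.03975709, 0.04760664]), 'width': 0.09422842969829412}
[[518.09750935   0.         316.56980486]
 [  0.         518.09750935 239.91644457]
 [  0.           0.           1.        ]] [0.02712083 0.         0.         0.         0.        ] [[ 0.89317375  0.26451829 -0.36369043  0.94546546]
 [ 0.44960806 -0.54260479  0.70952987 -0.7707165 ]
 [-0.00965654 -0.7972516  -0.60356991  0.7146726 ]
 [ 0.          0.          0.          1.        ]]
[[434.52404116   0.         313.89975562]
 [  0.         434.52404116 240.10194099]
 [  0.           0.           1.        ]] [-0.07616299  0.          0.          0.          0.        ] [[-0.01316259 -0.98109073  0.19310028  0.41054324]
 [-0.99954683  0.01813854  0.02402342 -0.015072  ]
 [-0.02707171 -0.19269657 -0.98088488  0.98469123]
 [ 0.          0.          0.          1.        ]]
```

View pics/scene0.png

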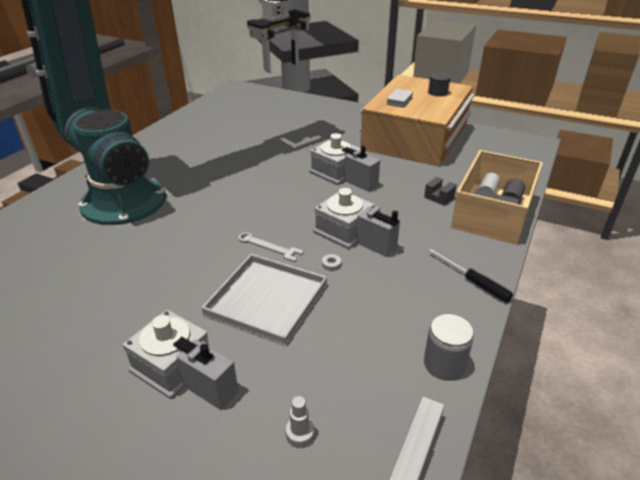

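View pics/top0.png

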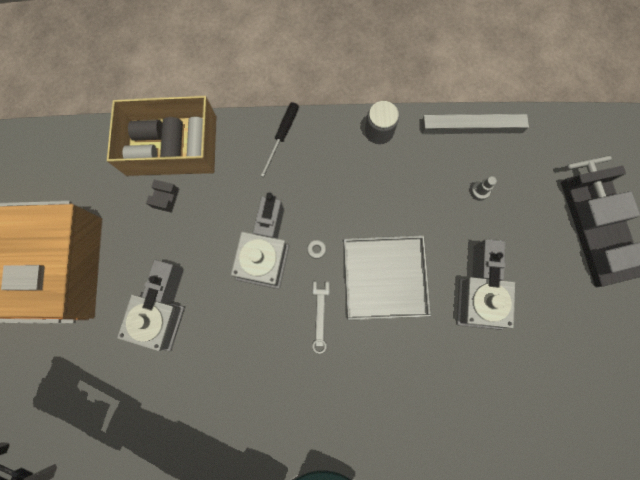

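```bash
cat > h.py <<'E'
import numpy as np,cv2,pickle
def ray(s,u,v,z):
    p=cv2.undistortPoints(np.array([[[u,v]]],float),s["camera_matrix"],s["D"])[0,0]
    T=s["world_from_camera"];d=T[:3,:3]@[p[0],p[1],1];c=T[:3,3];return c+d*(z-c[2])/d[2]
def proj(s,P):
    T=np.linalg.inv(s["world_from_camera"]);r,_=cv2.Rodrigues(T[:3,:3])
    return cv2.projectPoints(np.array(P,float).reshape(-1,1,3),r,T[:3,3],s["camera_matrix"],s["D"])[0][:,0]
E
python3 - <<'E'
from h import *
t=pickle.load(open("top.pkl","rb"));s=pickle.load(open("scene.pkl","rb"))
a=t["pixels"][180:300,220:320,::-1];b=t["pixels"][250:360,110:200,::-1];c=t["pixels"][230:340,450:530,::-1]
d=s["pixels"][170:260,300:410,::-1]
R=lambda x:cv2.resize(x,(400,300),interpolation=cv2.INTER_CUBIC)
def R(x):
    k=4;y=cv2.resize(x,None,fx=3 if x is None else 300/x.shape[0],fy=300/x.shape[0],interpolation=cv2.INTER_CUBIC)
    o=np.zeros((300,400,3),np.uint8);o[:,:min(400,y.shape[1])]=y[:,:400];return o
cv2.imwrite("pics/z.png",np.vstack([np.hstack([R(a),R(b)]),np.hstack([R(c),R(d)])]))
E
```

```text
(no output)
```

View pics/z.png

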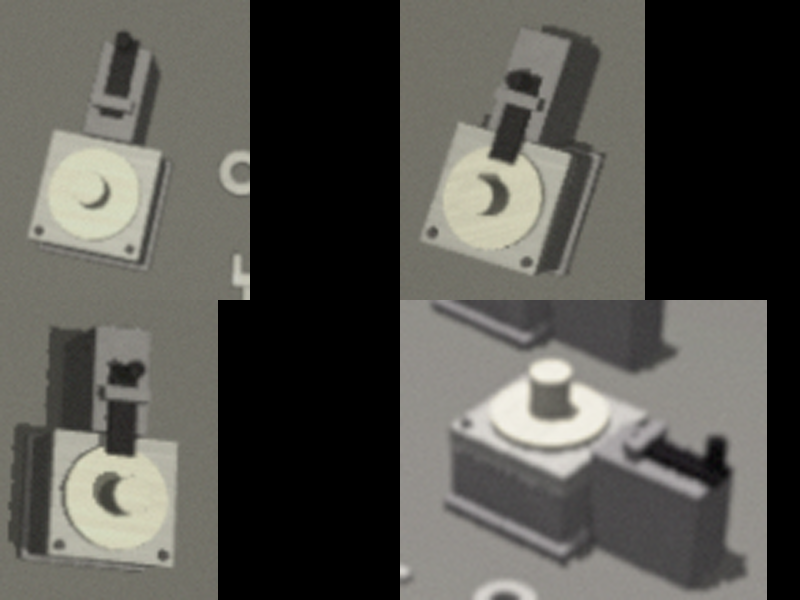

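Run:
```python
from h import *
t=pickle.load(open("top.pkl","rb"));s=pickle.load(open("scene.pkl","rb"))
def blob(im,box,name,sd):
    u0,v0,u1,v1=box;c=im["pixels"][v0:v1,u0:u1].astype(int)
    m=((c[...,0]-c[...,2]>12)&(c.sum(2)>480)).astype(np.uint8)
    n,l,st,ce=cv2.connectedComponentsWithStats(m)
    k=1+np.argmax(st[1:,4]);cs,_=cv2.findContours((l==k).astype(np.uint8),0,2)
    h=cv2.convexHull(cs[0]);print(name,st[k],cv2.fitEllipse(h),ce[k]+[u0,v0]);return h[:,0]+[u0,v0]
h=blob(t,(225,225,295,295),"top",0)
P=np.array([ray(t,*q,.077) for q in h]);
from scipy.optimize import least_squares
f=least_squares(lambda x:np.hypot(P[:,0]-x[0],P[:,1]-x[1])-x[2],[.4,.1,.04],loss='soft_l1',f_scale=.001);print("flange top",f.x,abs(f.fun).max())
h=blob(s,(310,180,380,235),"scene",0);print(h.tolist())
print("scene flange ctr guess",ray(s,346,205,.077))
print("boss top top view", ray(t,220+91/2.5,180+189/2.5,.109),"scene",ray(s,300+150/3.333,170+70/3.333,.109))
print("pin",ray(t,220+124/2.5,180+38/2.5,.109),ray(s,300+316/3.333,170+143/3.333,.109))
for im,q in((t,[(345,238),(424,237),(429,318),(348,319)]),):
    C=np.array([ray(im,*x,.024) for x in q]);print(C.round(4).tolist(),C.mean(0),np.linalg.norm(C-np.roll(C,1,0),axis=1))
q=[(253,256),(326,286),(279,338),(205,304)]
C=np.array([ray(s,*x,.024) for x in q]);print(C.round(4).tolist(),C.mean(0),np.linalg.norm(C-np.roll(C,1,0),axis=1))
# others
for n,q in(("bearing",(317,249,.014)),("h-left boss",(140,321,.109)),("shaft",(490,183,.085))):print(n,ray(t,*q))
# overlay
v=s["pixels"][:,:,::-1].copy();th=np.linspace(0,6.283,60);x,y=f.x[:2]
for r,z in((.04,.077),(.014,.109)):
    for p in proj(s,np.c_[x+r*np.cos(th),y+r*np.sin(th),0*th+z]):cv2.circle(v,tuple(np.round(p).astype(int)),0,(0,0,255),-1)
cv2.imwrite("pics/ov.png",cv2.resize(v[170:260,300:410],None,fx=6,fy=6,interpolation=0))
```

```text
top [   8    8   51   50 1731] ((32.9915771484375, 31.01449966430664), (51.56623840332031, 58.18855285644531), 14.861498832702637) [257.62564991 257.00462161]
flange top [0.55771697 0.12631263 0.05859623] 0.011758857869964064
scene [ 16  14  37  20 359] ((34.109535217285156, 23.15741729736328), (20.297636032104492, 36.180965423583984), 90.85179901123047) [344.56824513 204.88022284]
[[337, 194], [355, 195], [357, 196], [360, 199], [362, 203], [362, 205], [361, 207], [358, 210], [356, 211], [353, 212], [349, 213], [340, 213], [336, 212], [333, 211], [331, 210], [326, 205], [326, 204], [327, 200], [330, 197], [333, 195], [335, 194]]
scene flange ctr guess [0.56222698 0.1232585  0.077     ]
boss top top view [0.5527298  0.12473668 0.109     ] scene [0.55647787 0.12877665 0.109     ]
pin [0.68105272 0.09844925 0.109     ] [0.68461388 0.09524516 0.109     ]
[[0.6032, -0.0617, 0.024], [0.6022, -0.2397, 0.024], [0.4221, -0.2401, 0.024], [0.4232, -0.0635, 0.024]] [ 0.51266781 -0.15124261  0.024     ] [0.1800304  0.17801911 0.18010768 0.1765506 ]
[[0.4333, -0.0686, 0.024], [0.6139, -0.0854, 0.024], [0.5987, -0.2443, 0.024], [0.4293, -0.2321, 0.024]] [ 0.51880702 -0.15758447  0.024     ] [0.16356556 0.18131759 0.1597148  0.16980908]
bearing [0.58094233 0.00193985 0.014     ]
h-left boss [0.42181698 0.36232828 0.109     ]
shaft [ 0.70705918 -0.3775537   0.085     ]
```

View pics/ov.png

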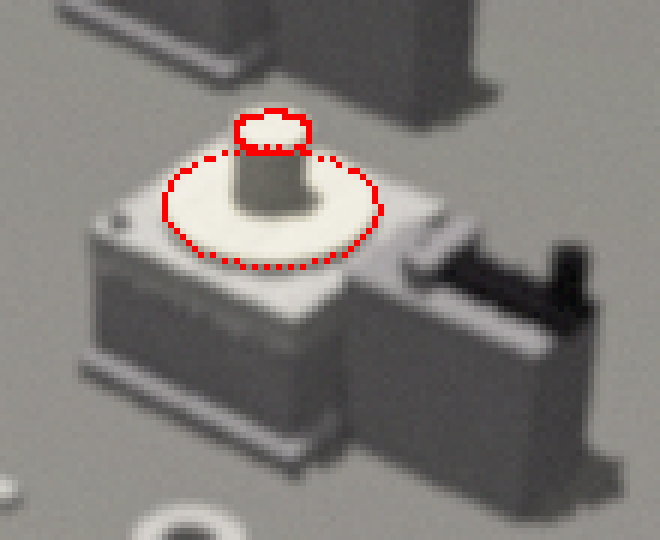

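Run:
```python
from h import *
t=pickle.load(open("top.pkl","rb"));s=pickle.load(open("scene.pkl","rb"))
th=np.linspace(0,6.283,300)
x,y=.5545,.1265
out=[]
for im,(u0,v0,u1,v1),k in((t,(225,185,295,290),5),(s,(305,175,405,250),4)):
    w=cv2.resize(im["pixels"][v0:v1,u0:u1,::-1],None,fx=k,fy=k,interpolation=cv2.INTER_CUBIC)
    for r,z in((.04,.077),(.014,.109)):
        p=(proj(im,np.c_[x+r*np.cos(th),y+r*np.sin(th),0*th+z])-[u0,v0]+.5)*k-.5
        for q in p.round().astype(int):cv2.circle(w,tuple(q),0,(0,0,255),-1)
    o=np.zeros((530,400,3),np.uint8);o[:w.shape[0],:w.shape[1]]=w;out.append(o)
cv2.imwrite("pics/ov2.png",np.hstack(out))
```

```text
(no output)
```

View pics/ov2.png

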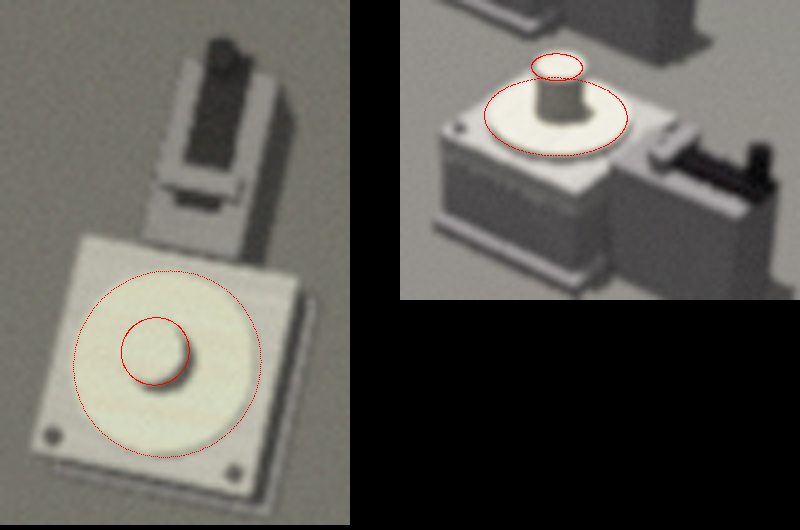

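The scene crop and the top view around pixel (257,257) show that the middle housing's bolt is drawn back. Its cover is at about (0.555, 0.127). The measured pin is 131 mm from the bore, which matches a drawn latch. The tray centre is about (0.514, -0.152).

Request:
servo_tool(
  rows=[
    [[-0.2, -0.1, 0], 0],
    [[-0.4, -0.2, 0], 0],
    [[-0.65, -0.33, 0], 0],
    [[-0.85, -0.45, 0], 0],
    [[-1, -0.52, 0], 0],
  ],
  grip=-1,
)

```text
time: 0.52
tool_pos: [0.2392, 0.4546, 0.2049]
ee_rot: [-3.14, 0.0, 2.815]
wrist_force: [-0.0, 0.4, 0.8]
width: 0.0936
```

Request:
servo_tool(
  rows=[
    [[-0.25, -0.13, 0], 0],
    [[-0.5, -0.26, 0], 0],
    [[-0.75, -0.39, 0], 0],
    [[-1, -0.52, 0], 0],
  ],
)

```text
time: 0.85
tool_pos: [0.3014, 0.39, 0.2049]
ee_rot: [-3.141, -0.0, 2.816]
wrist_force: [-0.2, 0.1, 0.2]
width: 0.0934
```

Request:
servo_tool(
  rows=[
    [[-0.25, -0.13, 0], 0],
    [[-0.5, -0.26, 0], 0],
    [[-0.75, -0.39, 0], 0],
    [[-1, -0.52, 0], 0],
  ],
)

```text
time: 1.18
tool_pos: [0.3639, 0.325, 0.2049]
ee_rot: [-3.141, -0.001, 2.816]
wrist_force: [0.5, -0.0, -0.3]
width: 0.0938
```

Request:
servo_tool(
  rows=[
    [[-0.25, -0.13, 0], 0],
    [[-0.5, -0.26, 0], 0],
    [[-0.75, -0.39, 0], 0],
    [[-1, -0.52, 0], 0],
  ],
)

```text
time: 1.52
tool_pos: [0.4263, 0.26, 0.2049]
ee_rot: [-3.141, -0.001, 2.816]
wrist_force: [-0.4, -0.5, -0.3]
width: 0.094
```

Request:
servo_tool(
  rows=[
    [[-0.25, -0.13, 0], 0],
    [[-0.5, -0.26, 0], 0],
    [[-0.75, -0.39, 0], 0],
    [[-1, -0.52, 0], 0],
    [[-1, -0.52, 0], 0],
  ],
)

```text
time: 1.93
tool_pos: [0.4903, 0.1932, 0.2044]
ee_rot: [-3.14, 0.0, 2.812]
wrist_force: [-0.1, -0.3, 0.1]
width: 0.094
```

Request:
servo_tool(
  rows=[
    [[-0.25, -0.13, 0], 0],
    [[-0.5, -0.26, 0], 0],
    [[-0.75, -0.39, 0], 0],
    [[-1, -0.52, 0], 0],
    [[-1, -0.52, 0], 0],
    [[-1, -0.52, 0], 0],
  ],
)

```text
time: 2.43
tool_pos: [0.5505, 0.131, 0.2047]
ee_rot: [-3.142, -0.002, 2.815]
wrist_force: [0.2, 1.3, 0.1]
width: 0.094
```

Run:
```python
from bench import robot
from h import *
o=robot.get_obs();print(o["tool_pos"],o["ee_rot"])
s=robot.snapshot("scene");t=robot.snapshot("top")
w=[]
for im,(u0,v0,u1,v1) in((t,(200,160,320,320)),(s,(270,90,410,250))):
    w.append(cv2.resize(im["pixels"][v0:v1,u0:u1,::-1],None,fx=3,fy=3,interpolation=cv2.INTER_CUBIC))
cv2.imwrite("pics/pre.png",np.hstack(w))
```

```text
[0.55053031 0.13102201 0.20468101] [-3.14152980e+00 -2.13733900e-03  2.81463552e+00]
```

View pics/pre.png

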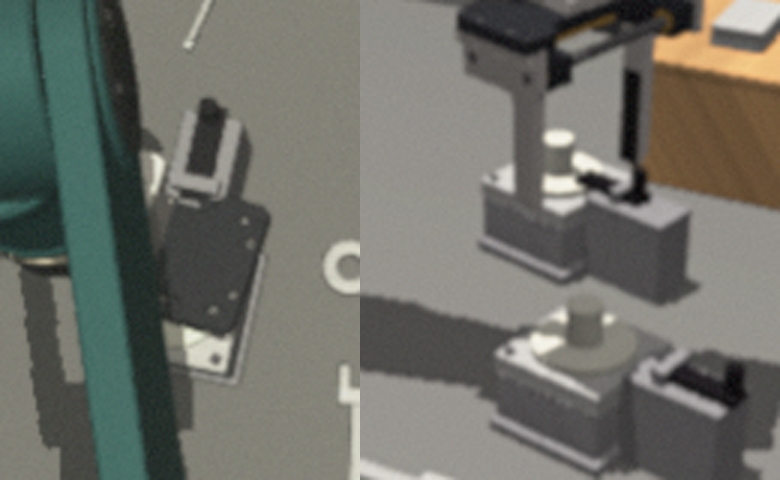

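Request:
servo_tool(
  rows=[
    [[-0.07, -0.03, 0.15], 0],
    [[-0.07, -0.03, 0.35], 0],
    [[-0.07, -0.03, 0.55], 0],
    [[-0.07, -0.03, 0.75], 0],
    [[-0.07, -0.03, 0.9], 0],
    [[-0.07, -0.03, 0.95], 0],
    [[-0.07, -0.03, 0.95], 0],
    [[-0.07, -0.03, 0.95], 0],
  ],
)

```text
time: 3.2
tool_pos: [0.5555, 0.1272, 0.1298]
ee_rot: [3.141, 0.0, 2.816]
wrist_force: [0.2, -1.3, -0.8]
width: 0.0942
```

Run:
```python
from bench import robot
from h import *
o=robot.get_obs();print(o["tool_pos"],o["ee_rot"])
s=robot.snapshot("scene")
v=s["pixels"][60:260,270:410,::-1]
cv2.imwrite("pics/pre2.png",cv2.resize(v,None,fx=3,fy=3,interpolation=cv2.INTER_CUBIC))
```

```text
[0.55551052 0.12721216 0.12975869] [3.14130620e+00 3.87105003e-04 2.81626117e+00]
```

View pics/pre2.png

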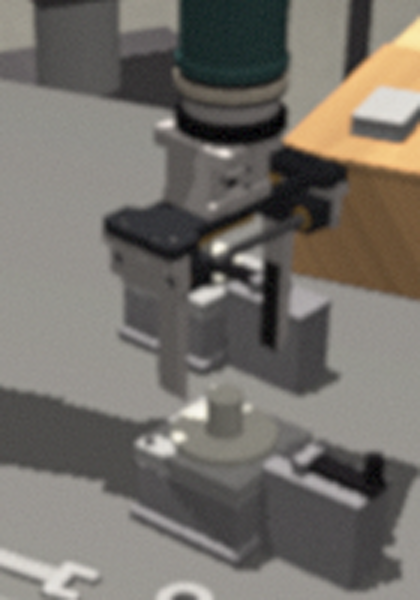

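Request:
servo_tool(
  rows=[
    [[0, 0, 0.15], 0],
    [[0, 0, 0.3], 0],
    [[0, 0, 0.45], 0],
    [[0, 0, 0.55], 0],
    [[0, 0, 0.58], 0],
    [[0, 0, 0.58], 0],
    [[0, 0, 0.58], 0],
  ],
)

```text
time: 3.83
tool_pos: [0.5554, 0.1269, 0.0829]
ee_rot: [-3.142, -0.0, 2.816]
wrist_force: [-0.0, -0.8, -0.0]
width: 0.094
```

Request:
servo_tool(
  rows=[
    [[0, 0, 0], 0],
    [[0, 0, 0], 0],
    [[0, 0, 0], 0],
    [[0, 0, 0], 0],
    [[0, 0, 0], 0],
    [[0, 0, 0], 0],
    [[0, 0, 0], 0],
    [[0, 0, 0], 0],
    [[0, 0, 0], 0],
    [[0, 0, 0], 0],
    [[0, 0, 0], 0],
    [[0, 0, 0], 0],
  ],
  grip=1,
)

```text
time: 4.83
tool_pos: [0.5556, 0.1276, 0.0831]
ee_rot: [3.14, 0.0, 2.816]
wrist_force: [0.6, 2.1, -0.6]
width: 0.0269
```

Request:
servo_tool(
  rows=[
    [[0, 0, -0.05], 0],
    [[0, 0, -0.12], 0],
    [[0, 0, -0.22], 0],
    [[0, 0, -0.34], 0],
    [[0, 0, -0.46], 0],
    [[0, 0, -0.58], 0],
    [[0, 0, -0.7], 0],
    [[0, 0, -0.82], 0],
    [[0, 0, -0.92], 0],
    [[0, 0, -0.98], 0],
    [[0, 0, -1], 0],
    [[0, 0, -1], 0],
  ],
)

```text
time: 5.83
tool_pos: [0.5556, 0.1269, 0.1636]
ee_rot: [3.141, 0.001, 2.816]
wrist_force: [0.0, -0.6, -2.5]
width: 0.0264
```

Run:
```python
from bench import robot
from h import *
o=robot.get_obs();print(o["tool_pos"],o["ee_rot"],o["width"],o["wrist_force"])
s=robot.snapshot("scene")
v=s["pixels"][60:260,270:410,::-1]
cv2.imwrite("pics/lift.png",cv2.resize(v,None,fx=3,fy=3,interpolation=cv2.INTER_CUBIC))
```

```text
[0.55564694 0.12694887 0.16361641] [3.14117588e+00 7.34729125e-04 2.81578598e+00] 0.026421835630120735 [ 0.04897276 -0.60668839 -2.54941483]
```

View pics/lift.png

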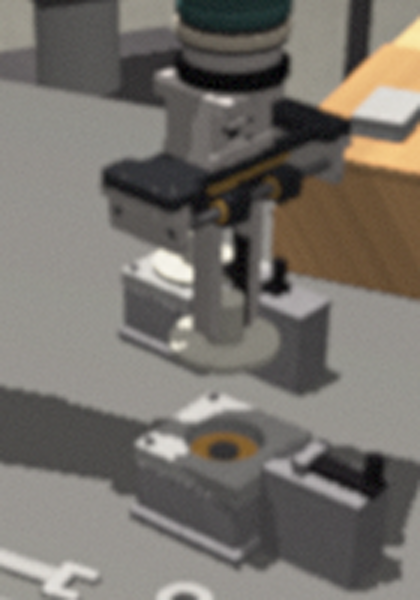

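Request:
servo_tool(
  rows=[
    [[-0.01, -0.05, 0], 0],
    [[-0.03, -0.15, 0], 0],
    [[-0.05, -0.29, 0], 0],
    [[-0.08, -0.44, 0], 0],
    [[-0.11, -0.6, 0], 0],
    [[-0.135, -0.75, 0], 0],
    [[-0.16, -0.9, 0], 0],
  ],
)

```text
time: 6.47
tool_pos: [0.5442, 0.0528, 0.1631]
ee_rot: [-3.141, 0.0, 2.815]
wrist_force: [0.0, -0.1, -1.9]
width: 0.0266
```

Request:
servo_tool(
  rows=[
    [[-0.03, -0.15, 0], 0],
    [[-0.06, -0.3, 0], 0],
    [[-0.09, -0.45, 0], 0],
    [[-0.11, -0.6, 0], 0],
    [[-0.13, -0.75, 0], 0],
    [[-0.16, -0.9, 0], 0],
  ],
)

```text
time: 6.97
tool_pos: [0.5333, -0.0188, 0.1631]
ee_rot: [3.141, -0.0, 2.816]
wrist_force: [-0.2, -0.2, -1.9]
width: 0.0269
```

Request:
servo_tool(
  rows=[
    [[-0.03, -0.15, 0], 0],
    [[-0.06, -0.3, 0], 0],
    [[-0.09, -0.45, 0], 0],
    [[-0.11, -0.6, 0], 0],
    [[-0.13, -0.75, 0], 0],
    [[-0.16, -0.9, 0], 0],
  ],
)

```text
time: 7.47
tool_pos: [0.5224, -0.0911, 0.1631]
ee_rot: [3.141, -0.0, 2.816]
wrist_force: [-0.2, 0.1, -1.7]
width: 0.0267
```

Request:
servo_tool(
  rows=[
    [[-0.03, -0.15, 0], 0],
    [[-0.06, -0.3, 0], 0],
    [[-0.09, -0.45, 0], 0],
    [[-0.11, -0.57, 0], 0],
    [[-0.13, -0.67, 0], 0],
    [[-0.14, -0.74, 0], 0],
    [[-0.14, -0.77, 0], 0],
    [[-0.14, -0.77, 0], 0],
    [[-0.14, -0.77, 0], 0],
  ],
)

```text
time: 8.22
tool_pos: [0.5136, -0.1517, 0.163]
ee_rot: [3.141, -0.0, 2.816]
wrist_force: [-0.1, -0.1, -1.4]
width: 0.0268
```

Run:
```python
from bench import robot
from h import *
o=robot.get_obs();print(o["tool_pos"],o["ee_rot"],o["width"],o["wrist_force"])
s=robot.snapshot("scene")
v=s["pixels"][100:360,180:440,::-1]
cv2.imwrite("pics/tray.png",cv2.resize(v,None,fx=2,fy=2,interpolation=cv2.INTER_CUBIC))
```

```text
[ 0.51361006 -0.15167649  0.16304931] [ 3.14108344e+00 -1.18875504e-04  2.81607731e+00] 0.02679562098894228 [-0.13843173 -0.13635983 -1.39129005]
```

View pics/tray.png

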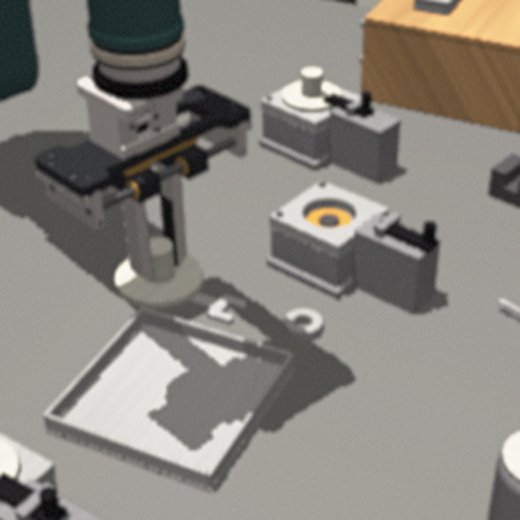

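Request:
servo_tool(
  rows=[
    [[0, 0, 0.05], 0],
    [[0, 0, 0.15], 0],
    [[0, 0, 0.3], 0],
    [[0, 0, 0.45], 0],
    [[0, 0, 0.6], 0],
    [[0, 0, 0.75], 0],
    [[0, 0, 0.88], 0],
    [[0, 0, 0.96], 0],
    [[0, 0, 1], 0],
  ],
)

```text
time: 9.02
tool_pos: [0.5127, -0.1516, 0.0812]
ee_rot: [3.141, -0.003, 2.816]
wrist_force: [0.8, 0.6, -2.1]
width: 0.0269
```

Request:
servo_tool(
  rows=[
    [[0, 0, 0.1], 0],
    [[0, 0, 0.2], 0],
    [[0, 0, 0.3], 0],
    [[0, 0, 0.4], 0],
    [[0, 0, 0.48], 0],
    [[0, 0, 0.54], 0],
    [[0, 0, 0.58], 0],
    [[0, 0, 0.6], 0],
    [[0, 0, 0.6], 0],
    [[0, 0, 0.6], 0],
  ],
)

```text
time: 9.85
tool_pos: [0.5138, -0.1521, 0.0353]
ee_rot: [3.142, 0.001, 2.816]
wrist_force: [0.5, -0.1, -2.0]
width: 0.027
```

Run:
```python
from bench import robot
from h import *
o=robot.get_obs();print(o["tool_pos"],o["ee_rot"],o["width"],o["wrist_force"])
s=robot.snapshot("scene")
v=s["pixels"][170:350,180:360,::-1]
cv2.imwrite("pics/tray2.png",cv2.resize(v,None,fx=3,fy=3,interpolation=cv2.INTER_CUBIC))
```

```text
[ 0.51380453 -0.15205458  0.03531995] [3.14155338e+00 5.02804465e-04 2.81575413e+00] 0.027013324616944074 [ 0.47338653 -0.10841792 -1.96909076]
```

View pics/tray2.png

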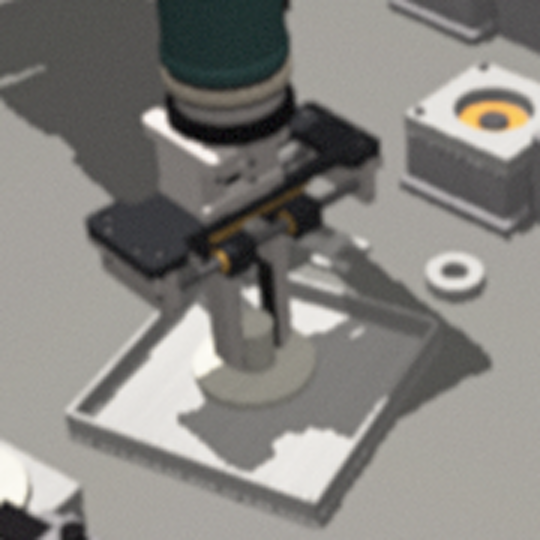

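Request:
servo_tool(
  rows=[
    [[0, 0, 0.03], 0],
    [[0, 0, 0.06], 0],
    [[0, 0, 0.09], 0],
    [[0, 0, 0.1], 0],
    [[0, 0, 0.1], 0],
  ],
)

```text
time: 10.32
tool_pos: [0.5133, -0.1518, 0.0266]
ee_rot: [3.141, -0.001, 2.816]
wrist_force: [-0.1, 0.3, -2.5]
width: 0.0269
```

Request:
servo_tool(
  rows=[
    [[0, 0, 0.01], 0],
    [[0, 0, 0.02], 0],
    [[0, 0, 0.02], 0],
  ],
)

```text
time: 10.57
tool_pos: [0.5135, -0.1519, 0.0253]
ee_rot: [3.141, -0.0, 2.816]
wrist_force: [-0.2, 0.1, -2.5]
width: 0.0267
```

Request:
servo_tool(
  rows=[
    [[0, 0, 0.01], 0],
    [[0, 0, 0.01], 0],
    [[0, 0, 0.01], 0],
  ],
)

```text
time: 10.82
tool_pos: [0.5138, -0.152, 0.0251]
ee_rot: [3.142, 0.0, 2.816]
wrist_force: [-1.5, 0.3, 0.8]
width: 0.0264
```

Request:
servo_tool(
  rows=[
    [[0, 0, 0.01], 0],
    [[0, 0, 0.01], 0],
    [[0, 0, 0.01], 0],
  ],
)

```text
time: 11.07
tool_pos: [0.5138, -0.152, 0.025]
ee_rot: [-3.142, 0.001, 2.816]
wrist_force: [-2.1, 1.0, 3.7]
width: 0.0264
```

The force went from -2.5 N to +3.7 N at the predicted height, so the cover is on the tray floor. I'm releasing it with a partial opening.

Request:
servo_tool(
  rows=[
    [[0, 0, 0], 0],
    [[0, 0, 0], 0],
    [[0, 0, 0], 0],
    [[0, 0, 0], 0],
    [[0, 0, 0], 0],
    [[0, 0, 0], 0],
    [[0, 0, 0], 0],
    [[0, 0, 0], 0],
  ],
  grip=-0.2,
)

```text
time: 11.73
tool_pos: [0.5136, -0.152, 0.0238]
ee_rot: [3.141, 0.0, 2.816]
wrist_force: [0.7, 0.0, -0.8]
width: 0.0563
```

Request:
servo_tool(
  rows=[
    [[0, 0, -0.05], 0],
    [[0, 0, -0.12], 0],
    [[0, 0, -0.25], 0],
    [[0, 0, -0.4], 0],
    [[0, 0, -0.6], 0],
    [[0, 0, -0.8], 0],
    [[0, 0, -1], 0],
  ],
)

```text
time: 12.32
tool_pos: [0.514, -0.1521, 0.1062]
ee_rot: [-3.142, 0.002, 2.816]
wrist_force: [0.4, -0.1, -0.2]
width: 0.0569
```

Request:
servo_tool(
  rows=[
    [[0, 0, -0.2], 0],
    [[0, 0, -0.4], 0],
    [[0, 0, -0.6], 0],
    [[0, 0, -0.8], 0],
    [[0, 0, -1], 0],
    [[0, 0, -1], 0],
  ],
)

```text
time: 12.82
tool_pos: [0.5157, -0.1528, 0.1896]
ee_rot: [-3.141, 0.009, 2.816]
wrist_force: [1.0, -0.8, 0.9]
width: 0.0565
```

Request:
servo_tool(
  rows=[
    [[0.2, 0.2, -0.2], 0],
    [[0.4, 0.4, -0.4], 0],
    [[0.6, 0.6, -0.5], 0],
    [[0.8, 0.8, -0.5], 0],
    [[1, 1, -0.5], 0],
    [[1, 1, -0.5], 0],
  ],
)

```text
time: 13.32
tool_pos: [0.4621, -0.0478, 0.2248]
ee_rot: [3.14, 0.001, 2.819]
wrist_force: [-0.2, -0.5, -0.0]
width: 0.0564
```

Run:
```python
from bench import robot
from h import *
o=robot.get_obs();print(o["tool_pos"],o["width"],o["wrist_force"],o["time"])
s=robot.snapshot("scene");t=robot.snapshot("top")
cv2.imwrite("pics/f.png",np.hstack([cv2.resize(x,(400,300),interpolation=cv2.INTER_AREA) for x in (s["pixels"][:,:,::-1],t["pixels"][:,:,::-1])]))
w=[]
for im,(u0,v0,u1,v1) in((s,(190,230,350,350)),(s,(110,300,270,420)),):
    w.append(cv2.resize(im["pixels"][v0:v1,u0:u1,::-1],(400,300),interpolation=cv2.INTER_CUBIC))
cv2.imwrite("pics/f.png",np.vstack([cv2.imread("pics/f.png"),np.hstack(w)]))
```

```text
[ 0.46211819 -0.04781329  0.2247733 ] 0.05640354131472883 [-0.2321533  -0.54375889 -0.01476245] 13.3167
```

View pics/f.png

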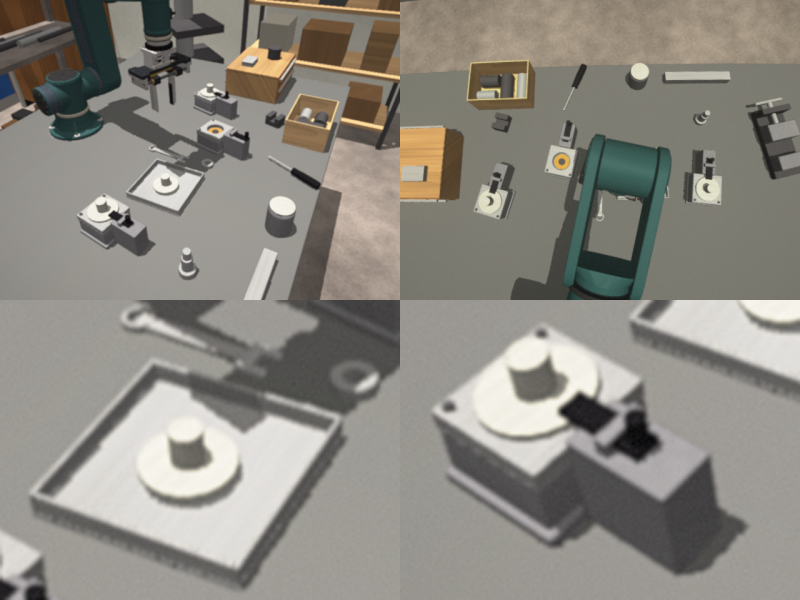

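The final picture shows the cover flat and centred in the tray, boss up (scene pixel about (264,294)). The other things are undisturbed and the arm is clear.

```bash
python3 -c "
from bench import robot
print(robot.close_job())"
```

```text
the job is handed in; nothing more can be done
None
```

The loose cover is off the housing with the drawn-back latch and lies flat in the middle of the tray, boss upward. I handed the job in at about 13.4 s of the 42 s allowed.

- **Which housing:** it was the one with its bore at about (0.555, 0.127). Its pin measured about 131 mm from the bore, which matches a fully drawn latch. The other two bolts lie over their covers.
- **Placing:** I gripped the boss (fingers stopped at 27 mm), lifted the cover straight up and lowered it until the wrist force changed from -2.5 N to about +3.7 N. That happened at the predicted height (TCP 25 mm), and only then did I open the fingers partway.
- **Final pictures:** the latches, the two latched covers and the wrench, bearing, vee block and shaft look as they were. The arm was clear of everything. In the top view the arm hides the tray, so the cover's final position is confirmed from the scene camera only.
- **Disagreements:** my rough tray corners from the two cameras put its centre about 6 mm apart in each axis, well inside the roughly 46 mm of room. My first automatic circle fit of the cover was wrong because it picked up the housing face too. I replaced it with a hand fit checked against both pictures.

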